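Hold the gearbox inspection flap open

TASK

The small gearbox on the bench has to be looked into. Take the loose dust cover off its top and set it down (without dropping it), right way up and flat on clear bench beside the gearbox, let go of it, and only then raise the spring-loaded inspection flap by its tongue to 60 degrees from closed (within about 5 degrees) and keep holding it there: finish while holding it, since it snaps shut when released. Leave the spanner, the centre punch and the bolt where they lie.

Things in the scene. Friction and masses are not known exactly. Their poses are not given: they have to be found in the camera images.
- housing: Aluminium gearbox housing fixed to the bench, 130 mm (its x) x 110 mm (its y; 152 over the feet); side and rear walls 78 mm high, front wall 68. Origin: centre of its underside. Its front faces its own -x, towards the robot, turned up to 25 degrees. Bearing bosses stand out of its sides and, at -y, a shaft stub (end 83 mm from the centre plane, 36 mm up). Gears inside. This body includes the flap.
- cover: Loose grey sheet-steel dust cover on top of the housing, 141 (x) x 121 mm (y), 0.18 to 0.31 kg: 3 mm plate, 14 mm deep skirt outside the housing walls with 3 mm play, 34 mm notch in its front for the flap's tongue, bow handle on top. Lifts straight off. Origin: centre of the skirt's underside, z up (z = 0 standing on the bench, 64 mm on the housing); its axes start parallel to the housing's.
- cover_grip (a point): Centre of the cover's bow handle: a round dark bar 12 mm thick, 52 mm of it straight along the cover's x, centre line 34 mm above the cover's plate and 51 mm above the skirt's underside. Pinch across the bar, along the cover's y.
- flap (a joint): Opening angle of the inspection flap in rad: 0 closed (level), growing as its front edge rises, limit 1.75; 60 degrees = 1.047. Steel plate 118 x 88 x 6 mm lying between the side walls, hinged along the housing's y at the rear. A spring and its weight pull it shut from every angle (about 1 to 3 N felt at the tongue).
- flap_hinge (a point): Middle of the flap's hinge axis: 55 mm behind (+x of) the housing's centre, 72 mm above its underside; the axis runs along the housing's y.
- flap_grip (a point): Grip point on the flap's tongue, 150 mm from the hinge axis, 30 mm in front of the front wall when shut. The tongue is a straight bar 14 mm wide (along the housing's y), 10 mm thick, in the flap's plane, free from 120 to 168 mm from the hinge axis. Pinched across its width it can turn between the fingertips as the flap opens. The point's axes turn with the flap.
- spanner: Combination spanner, 218 x 37 x 9 mm, lying on the bench to the left; a bystander.
- punch: Centre punch with green body, 122 x 24 x 21 mm, lying on the bench to the right; a bystander.
- bolt: Bolt with nut, 68 x 22 x 19 mm, lying on the bench behind and to the right; a bystander.
Not all that is in view belongs to the job. Leave any brown look-alike of the cover alone.

How it is judged:
By the outcome, as a careful person would: the job done as asked, in the order asked, and still so for the second after the job is handed in, while the arm keeps its last pose, push and grip.
It also fails if it takes over 58 s, if anything falls off the work surface, if the arm or the gripper's body presses on something with over 40 N, if the wrist force passes 120 N, or if a joint passes its speed limit or range.

ROBOT

A 6-joint arm with a two-finger parallel gripper is mounted at the origin on a cart in front of the work surface, level with it; the furniture and walls round the work are solid. World frame = base frame: x ahead of the robot, y to its left, z up, the work surface at z = 0. Lengths are in m, angles in rad, forces in N, time in s.
With the tool pointing down it reaches from about 0.375 to 0.975 m from the base axis. Payload 3.8 kg.
Tool frame: the origin (TCP) lies at the very end of the fingers, on their centre line; the grasp point (between the pads) lies 19 mm behind it; z points along the fingers, y is the direction in which the jaws open and shut (so a half turn about z gives the same grasp; the last joint's range is limited). The gripper opens to 85 mm and grips with 20 to 120 N. Pads are 22 mm wide; open, the fingers measure 114 mm over their backs; the gripper's body (76 mm by 85 mm) begins 54 mm behind the grasp point. The pads swing forward as they close: fully open they stand 13 mm farther back than shut.
Start: joints at [-1.214, 0.264, 1.604, -0, 1.274, -0.037], TCP at [0.259, -0.623, 0.231] pointing down, gripper open.
Joint ranges: [-2.63, 2.63], [-0.94, 2.18], [0.31, 2.57], [-1.31, 4.45], [0, 2.66], [-2.55, 2.55]. Speed limits (rad/s): [2.57, 2.57, 3.14, 3.14, 3.14, 3.14].

INTERFACE

Orientations are given as a rotation vector (axis times angle).
In Python, from workcell import read_state, read_camera, camera_info, finish_job gives the robot as it stands. The module is installed in compiled form; this text tells all that it offers.
- The arm moves only by the tool play_rows, never from a script. Its argument "motion" is a list of rows, each a list of 5 numbers: the shift along the tool's x, y, z in units of 1000 mm (1.0 is 1000 mm), then the turn about the tool's z in units of 2 pi rad (1.0 is 2 pi rad), then the finger opening in mm, from 0 to 85.4. A call has 1 to 5 rows; each row shifts and turns the commanded pose from where the row before left it, along the tool's axes as they then stand; what a row does not reach is not made up. A row lasts 1/8 s, in which the tool goes at most 62.5 mm and 10.7 degrees, less where a joint would pass 70% of its speed; a pose out of reach is approached as far as the arm can. A call with a number of a shift or a turn outside -1 to 1 is refused whole. A call with a gripper value outside its range is refused whole. The fingers move at their own pace and stop on an object; "squeeze" is the grip in N (left out, the last holds). Time passes only in rows, so rows that do not move let the fingers close. It gives the time, the measured TCP pose, the force and the opening at its end, in the units of the state.
- read_state(): the state, without advancing time (a new reading comes with each control period).
- read_camera(name): name is "side" or "top" or "wrist"; returns the picture (420x560x3 uint8, red, green, blue); there is no depth.
- camera_info(name): a dict with "intrinsics" (3x3 intrinsics, pixels), "pose" (4x4, takes a point from camera to world coordinates). Camera axes: x right, y down, z forward; pixel columns grow to the right and rows downward; lengths in m; the calibration is good to about 2 mm. A picture is of the moment at which its call begins: read the wrist's pose just before it. camera_info takes no time and is no camera call; for the wrist camera it gives the pose at the moment of the call.
- finish_job(): hands the job in, once; it reports no verdict.
The state is a dict: "time": time; "q": joint angles; "joint_vel": joint speeds; "joint_torque": joint torques, N m; "tool_pos": TCP position; "tcp_rot": TCP orientation; "wrist_force": force on the tool from outside, world axes, zero at the start; "torque": the same for the moment, N m; "width": opening from 0.0 (shut) to 1.0 (fully open).
Only numpy, scipy, OpenCV 4.12 (cv2) and the standard library are available. Lean on these libraries where they do the work, as an engineer would, in place of code of your own. Each camera call takes 0.05 s, during which the arm holds its last target. There are 200 camera calls.

## Working session

There is one attempt and no reset: what is moved stays moved. The work goes in short steps, Python scripts to look and compute and a tool call to move; the robot and the scene stay as the last step left them, time stands still between calls to the robot, and variables do not carry over. Pictures are saved under pics/ and viewed, about 8 in all and at most 12, crops included, and the job is handed in when it is done.

Besides the shell and the picture viewer there is one more tool, called after "Call:" by a JSON object that holds its "name" and its "arguments". play_rows: Moves the arm, as the interface text tells. Shifts and turns lie within -1 to 1; 1 stands for 1000 mm of shift or 2 pi rad of turn. Its arguments: {"type":"object","properties":{"motion":{"type":"array","items":{"type":"array","items":{"type":"number"}}},"squeeze":{"type":"number"}},"required":["motion"]}

```bash
mkdir -p pics; python3 - <<'E'
from workcell import *
import cv2,numpy as np
print(read_state())
for n in("top","side"):
    cv2.imwrite(f"pics/{n}0.png",read_camera(n)[...,::-1]); i=camera_info(n); print(n,i["intrinsics"],i["pose"])
E
```

```text
{'time': 0.0, 'q': array([-1.21386780e+00,  2.64727119e-01,  1.60541558e+00, -5.71366336e-06,
        1.27366348e+00, -3.69218102e-02]), 'joint_vel': array([ 0.00059178, -0.00106312, -0.00220672,  0.00239892,  0.00059132,
       -0.00021899]), 'joint_torque': array([ 7.38559884e-04, -5.15113378e+01, -3.67312253e+01, -1.06283958e-04,
        1.27795018e-02,  1.16478347e-05]), 'tool_pos': array([ 0.2587536 , -0.62263493,  0.22995709]), 'tcp_rot': array([-3.07873180e+00, -6.14243058e-01,  5.62038159e-04]), 'wrist_force': array([-0.23737197, -0.33002962, -0.67253356]), 'torque': array([-0.00518722, -0.06039044,  0.01324565]), 'width': 1.0009105090576276}
top [[477.82483368   0.         279.51352249]
 [  0.         477.82483368 204.68634826]
 [  0.           0.           1.        ]] [[ 0.0109712  -0.98446367  0.17524528  0.37388489]
 [-0.99989746 -0.01241396 -0.00713868 -0.02009494]
 [ 0.00920326 -0.17514899 -0.98449892  1.51149394]
 [ 0.          0.          0.          1.        ]]
side [[408.90142061   0.         276.65831945]
 [  0.         408.90142061 204.46982814]
 [  0.           0.           1.        ]] [[-0.91216596 -0.19617035  0.35982003  0.14528539]
 [-0.40945582  0.47329736 -0.77995868  0.96449854]
 [-0.01729711 -0.85878216 -0.51204883  0.74366574]
 [ 0.          0.          0.          1.        ]]
```

View pics/top0.png

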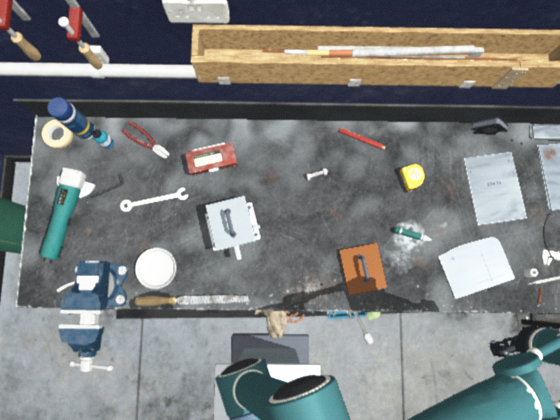

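View pics/side0.png

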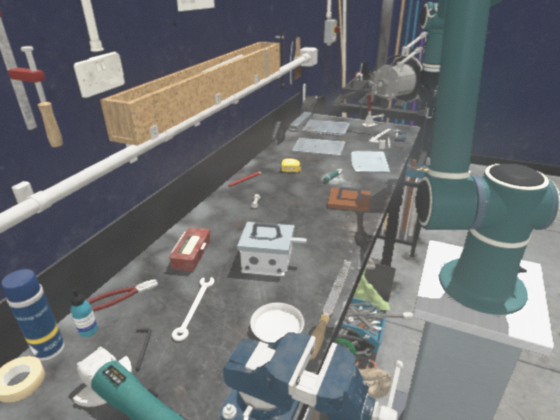

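The top view shows the gearbox at about (232,225) with its tongue at (237,255) and the handle at about (228,222). The spanner is at (155,200), the brown look-alike at (362,268), and there is clear bench at about (300,225). I'll enlarge it.

```bash
cat > h.py <<'E'
from workcell import *
import cv2,numpy as np
from scipy.spatial.transform import Rotation as R
def ray(n,u,v,z,info=None):
    i=info or camera_info(n); P=np.array(i["pose"]); d=P[:3,:3]@np.linalg.solve(i["intrinsics"],[u,v,1.])
    return P[:3,3]+d*(z-P[2,3])/d[2]
def proj(n,p,info=None):
    i=info or camera_info(n); P=np.array(i["pose"]); c=np.array(i["intrinsics"])@(P[:3,:3].T@(np.asarray(p)-P[:3,3])); return c[:2]/c[2]
def pose():
    s=read_state(); return s["tool_pos"],R.from_rotvec(s["tcp_rot"]).as_matrix(),s
def go(target,yaw_jaw=None):
    p,M,s=pose(); d=M.T@(np.array(target)-p); print("tool shift m",d.round(4),"pos",p.round(4))
    y=np.degrees(np.arctan2(M[1,1],M[0,1])); print("jaw y yaw deg",y.round(2),"force",s["wrist_force"].round(1),"w",round(s["width"]*85.4,1),"t",s["time"],"q",s["q"].round(2))
    if yaw_jaw is not None:
        e=(yaw_jaw-y+90)%180-90; print("turn needed deg(world ccw)",e.round(2)," tool-z units",(-e/360).round(4))
    return d
E
python3 - <<'E'
import cv2
im=cv2.imread("pics/top0.png"); cv2.imwrite("pics/c1.png",cv2.resize(im[180:280,185:325],None,fx=5.5,fy=5.5,interpolation=cv2.INTER_CUBIC))
E
```

```text
(no output)
```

View pics/c1.png

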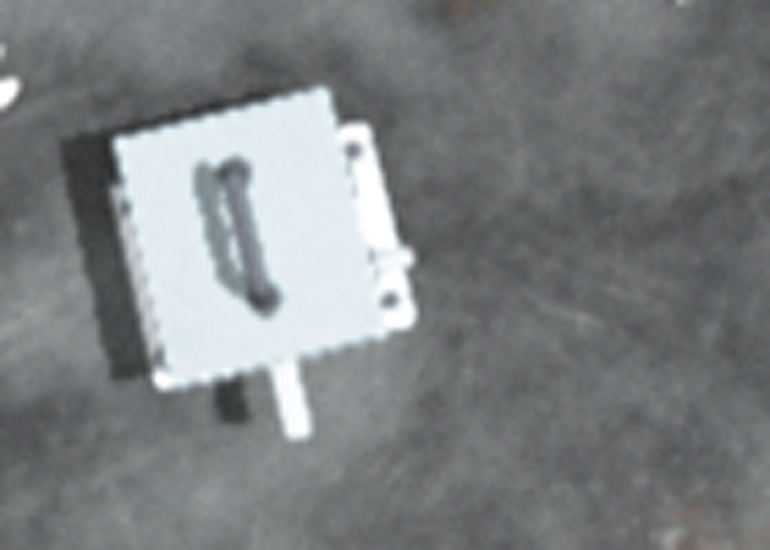

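The crop shows the plate corners at about (113,138), (328,88), (385,332) and (160,388). The handle bar runs (235,172)–(262,298), and the tongue runs from (285,362) to its tip at (298,437).

```bash
python3 - <<'E'
from h import *
f=lambda u,v,z: ray("top",185+u/5.5-.4,180+v/5.5-.4,z)
C=[f(*c,.081) for c in((113,138),(328,88),(385,332),(160,388))]
print(np.round(C,4)); c=np.mean(C,0); print("centre",c, [np.linalg.norm(C[i]-C[i-1]).round(4) for i in range(4)])
for a,b in((0,3),(1,2)): d=C[a]-C[b]; print("yaw x",np.degrees(np.arctan2(d[1],d[0])))
for a,b in((0,1),(3,2)): d=C[a]-C[b]; print("yaw y-90",np.degrees(np.arctan2(d[1],d[0]))-90)
h=[f(235,172,.115),f(262,298,.115)]; d=h[0]-h[1]; print("handle",np.mean(h,0),np.degrees(np.arctan2(d[1],d[0])),np.linalg.norm(d))
t=f(298,437,.072);d=c-t;print("tongue tip",t,np.degrees(np.arctan2(d[1],d[0])),np.linalg.norm(d[:2]))
print("spanner",[ray("top",*p,.005).round(3) for p in((126,207),(185,192))],"bolt",ray("top",317,174,.01),"brown corner",ray("top",340,246,.08),"edge",ray("top",250,305,0))
go([.5,.1,.25],15+90)
E
```

```text
[[0.6257 0.1953 0.081 ]
 [0.6553 0.0774 0.081 ]
 [0.5201 0.0431 0.081 ]
 [0.4882 0.1646 0.081 ]]
centre [0.57230029 0.12010654 0.081     ] [np.float64(0.1409), np.float64(0.1216), np.float64(0.1395), np.float64(0.1256)]
yaw x 12.605212498847285
yaw x 14.237971716174577
yaw y-90 14.108844219632502
yaw y-90 14.72659587484469
handle [0.56797135 0.1157586  0.115     ] 13.605586822734088 0.06987755494922815
tongue tip [0.46309335 0.08971897 0.072     ] 15.549588557933362 0.11335589930808787
spanner [array([0.628, 0.459, 0.005]), array([0.68 , 0.273, 0.005])] bolt [ 0.74338687 -0.15099624  0.01      ] brown corner [ 0.50508847 -0.2133347   0.08      ] edge [0.32638977 0.05684556 0.        ]
tool shift m [ 0.5001 -0.5749 -0.0187] pos [ 0.2588 -0.6227  0.2301]
jaw y yaw deg -67.44 force [ 0.9 -0.1 -0.6] w 85.6 t 0.1 q [-1.21  0.26  1.61  0.    1.27 -0.04]
turn needed deg(world ccw) -7.56  tool-z units 0.021
```

Sizes agree (141 × 121 measured), with yaw about 14° and centre about (0.571, 0.118). Moving above the cover.

Call:
{"name": "play_rows", "arguments": {"motion": [[0.038,-0.0376,-0.006,0,85],[0.038,-0.0376,-0.006,0,85],[0.038,-0.0376,-0.006,0,85],[0.038,-0.0376,-0.006,0,85],[0.038,-0.0376,-0.006,0,85]]}}

```text
time: 0.72
tool_pos: [0.3625, -0.375, 0.261]
tcp_rot: [-3.08, -0.614, 0.0]
wrist_force: [0.5, 0.2, 1.0]
width: 0.994
```

Call:
{"name": "play_rows", "arguments": {"motion": [[0.038,-0.0376,0,0,85],[0.038,-0.0376,0,0,85],[0.038,-0.0376,0,0,85],[0.038,-0.0376,0,0,85],[0.038,-0.0376,0,0,85]]}}

```text
time: 1.35
tool_pos: [0.4658, -0.1286, 0.261]
tcp_rot: [-3.081, -0.614, 0.0]
wrist_force: [1.1, 0.1, -0.9]
width: 0.996
```

Call:
{"name": "play_rows", "arguments": {"motion": [[0.038,-0.0376,0,0,85],[0.038,-0.0376,0,0,85],[0.038,-0.0376,0,0,85],[0.038,-0.0376,0,0.024,85],[0,0,0,0,85]]}}

```text
time: 1.98
tool_pos: [0.5488, 0.0701, 0.2606]
tcp_rot: [-3.117, -0.387, 0.001]
wrist_force: [0.6, -0.8, -0.1]
width: 0.992
```

```bash
python3 - <<'E'
from h import *
go([.570,.118,.25],104)
i=camera_info("wrist"); im=read_camera("wrist"); cv2.imwrite("pics/w1.png",im[...,::-1]); print(i["pose"],i["intrinsics"])
np.savez("w1.npz",pose=i["pose"],K=i["intrinsics"])
E
```

```text
tool shift m [ 0.0323 -0.0412  0.0106] pos [0.5488 0.0701 0.2606]
jaw y yaw deg -75.85 force [ 0.6 -0.8 -0.1] w 84.7 t 1.975 q [0.08 0.02 1.83 0.   1.3  1.4 ]
turn needed deg(world ccw) -0.15  tool-z units 0.0004
[[ 2.43683386e-01 -9.21458325e-01 -3.02544151e-01  6.26363120e-01]
 [-9.69854492e-01 -2.31786833e-01 -7.52138815e-02  9.02956424e-02]
 [-8.19293362e-04  3.11752177e-01 -9.50163096e-01  4.02084342e-01]
 [ 0.00000000e+00  0.00000000e+00  0.00000000e+00  1.00000000e+00]] [[298.57890399   0.         284.58492585]
 [  0.         298.57890399 206.47403472]
 [  0.           0.           1.        ]]
```

View pics/w1.png

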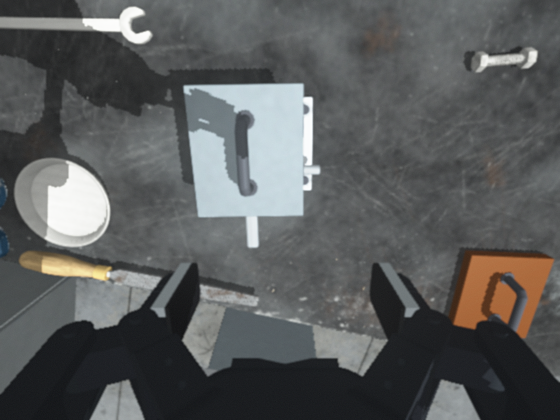

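The wrist view is clear. Plate corners are at (183,85), (303,84), (302,215) and (199,217). The bar runs (244,119)–(247,187), and the tongue tip is at (252,247).

```bash
python3 - <<'E'
from h import *
n=np.load("w1.npz"); I=dict(pose=n["pose"],intrinsics=n["K"])
f=lambda u,v,z: ray("w",u,v,z,I)
C=[f(*c,.081) for c in((183,85),(303,84),(302,215),(199,217))]
c=np.mean(C,0); print(np.round(C,4),"centre",c,[np.linalg.norm(C[i]-C[i-1]).round(4) for i in range(4)])
for a,b in((0,3),(1,2)): d=C[a]-C[b]; print("yaw x",np.degrees(np.arctan2(d[1],d[0])))
for a,b in((0,1),(3,2)): d=C[a]-C[b]; print("yaw y-90",np.degrees(np.arctan2(d[1],d[0]))-90)
h=[f(244,119,.118),f(247,187,.118)]; d=h[0]-h[1]; print("handle",np.mean(h,0),np.degrees(np.arctan2(d[1],d[0])),np.linalg.norm(d))
t=f(252,246,.077);d=c-t;print("tongue tip",t,np.degrees(np.arctan2(d[1],d[0])),np.linalg.norm(d[:2]))
go([*np.mean(h,0)[:2],.150],104)
E
```

```text
[[0.6232 0.1944 0.081 ]
 [0.6533 0.0784 0.081 ]
 [0.519  0.0431 0.081 ]
 [0.4879 0.1568 0.081 ]] centre [0.57086551 0.11817929 0.081     ] [np.float64(0.1404), np.float64(0.1198), np.float64(0.1388), np.float64(0.1179)]
yaw x 15.50662314377293
yaw x 14.734141207263994
yaw y-90 14.54362616492115
yaw y-90 15.303239411511996
handle [0.57742245 0.11635368 0.118     ] 14.308774239043702 0.06401682506940902
tongue tip [0.46499453 0.09027619 0.077     ] 14.764977030336311 0.1094862910010217
tool shift m [ 0.0403 -0.0394  0.1104] pos [0.5481 0.0683 0.2605]
jaw y yaw deg -75.84 force [-0.5 -0.4  0.4] w 85.1 t 2.025 q [ 0.08  0.02  1.83 -0.    1.3   1.4 ]
turn needed deg(world ccw) -0.16  tool-z units 0.0004
```

Call:
{"name": "play_rows", "arguments": {"motion": [[0.018,-0.021,0.02,-0.0016,85],[0.0166,-0.0205,0.03,0,85],[0,0,0.03,0,85],[0,0,0.03,0,60],[0,0,0,0,50]]}}

```text
time: 2.65
tool_pos: [0.5687, 0.1138, 0.148]
tcp_rot: [3.116, 0.396, -0.011]
wrist_force: [-0.4, -0.1, 0.7]
width: 0.601
```

```bash
python3 - <<'E'
from h import *
go([.572,.1175,.096],104.7)
E
```

```text
tool shift m [ 0.0045 -0.0027  0.052 ] pos [0.5687 0.1138 0.148 ]
jaw y yaw deg -75.53 force [-0.4 -0.1  0.7] w 51.3 t 2.65 q [ 0.15  0.16  1.89 -0.    1.1   1.47]
turn needed deg(world ccw) 0.23  tool-z units -0.0006
```

Call:
{"name": "play_rows", "arguments": {"motion": [[0.0045,-0.0027,0.02,0,50],[0,0,0.02,0,50],[0,0,0.012,0,50],[0,0,0,0,30],[0,0,0,0,20]], "squeeze": 60}}

```text
time: 3.28
tool_pos: [0.5757, 0.1195, 0.0996]
tcp_rot: [-3.116, -0.397, -0.001]
wrist_force: [0.4, -0.7, 0.3]
width: 0.235
```

Call:
{"name": "play_rows", "arguments": {"motion": [[0,0,0,0,0],[0,0,0,0,0],[0,0,0,0,0],[0,0,0,0,0],[0,0,0,0,0]], "squeeze": 60}}

```text
time: 3.9
tool_pos: [0.576, 0.1195, 0.1002]
tcp_rot: [-3.116, -0.396, -0.003]
wrist_force: [0.1, -0.0, 5.2]
width: 0.116
```

```bash
python3 - <<'E'
from h import *
go([.572,.1175,.096],104.7)
E
```

```text
tool shift m [-0.0044  0.0009  0.0042] pos [0.576  0.1195 0.1002]
jaw y yaw deg -75.5 force [ 0.1 -0.   5.2] w 9.9 t 3.9 q [0.16 0.22 1.92 0.   1.   1.48]
turn needed deg(world ccw) 0.2  tool-z units -0.0006
```

Call:
{"name": "play_rows", "arguments": {"motion": [[0,0,0,0,0],[0,0,-0.003,0,0],[0,0,-0.004,0,0],[0,0,-0.005,0,0],[0,0,0,0,0]]}}

```text
time: 4.53
tool_pos: [0.5756, 0.1194, 0.1117]
tcp_rot: [-3.116, -0.396, -0.001]
wrist_force: [-0.3, -0.4, -2.6]
width: 0.113
```

Call:
{"name": "play_rows", "arguments": {"motion": [[0,0,-0.01,0,0],[0,0,-0.01,0,0],[0,0,-0.015,0,0],[0,0,-0.015,0,0],[0,0,0,0,0]]}}

```text
time: 5.15
tool_pos: [0.577, 0.1197, 0.1639]
tcp_rot: [-3.116, -0.396, -0.007]
wrist_force: [0.1, 0.1, -1.7]
width: 0.113
```

```bash
python3 - <<'E'
from h import *
go([.555,-.085,.16],104.7); a=read_camera("wrist")[60:280,120:400]; b=read_camera("side")[190:300,200:340]
cv2.imwrite("pics/l1.png",np.hstack([cv2.resize(x,None,fx=g,fy=g,interpolation=2) for x,g in((a,1.4),(b,2.8))])[...,::-1])
E
```

```text
tool shift m [-0.0726  0.1926  0.0037] pos [0.577  0.1197 0.1639]
jaw y yaw deg -75.5 force [ 0.1  0.1 -1.7] w 9.7 t 5.15 q [ 0.16  0.15  1.87 -0.    1.12  1.48]
turn needed deg(world ccw) 0.2  tool-z units -0.0006
```

View pics/l1.png

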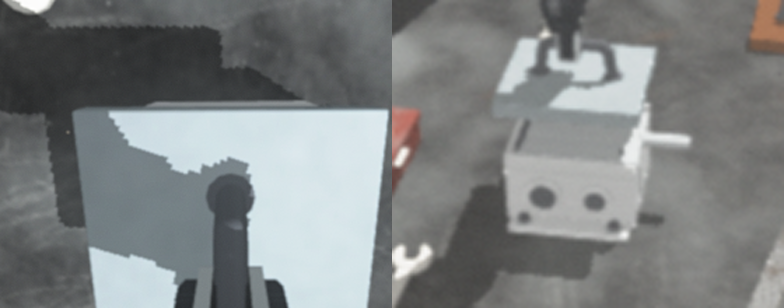

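The cover is held level and clear of the housing. Carrying it to the right (−y).

Call:
{"name": "play_rows", "arguments": {"motion": [[0,0.016,-0.004,0,0],[0,0.03,0,0,0],[0,0.03,0,0,0],[-0.01,0.03,0,0,0],[-0.02,0.03,0,0,0]]}}

```text
time: 5.88
tool_pos: [0.5805, -0.0219, 0.1648]
tcp_rot: [3.116, 0.396, -0.001]
wrist_force: [0.4, 0.1, -1.8]
width: 0.116
```

Call:
{"name": "play_rows", "arguments": {"motion": [[-0.02,0.03,0,0,0],[-0.015,0.02,0.01,0,0],[-0.008,0.007,0.03,0,0],[0,0,0.03,0,0],[0,0,0.02,0,0]]}}

```text
time: 6.5
tool_pos: [0.5514, -0.0869, 0.0732]
tcp_rot: [-3.116, -0.395, 0.004]
wrist_force: [0.3, 0.4, -2.9]
width: 0.114
```

```bash
python3 - <<'E'
from h import *
go([.555,-.085,.0362],104.7)
E
```

```text
tool shift m [ 0.004  -0.0009  0.037 ] pos [ 0.5514 -0.0869  0.0732]
jaw y yaw deg -75.56 force [ 0.3  0.4 -2.9] w 9.7 t 6.5 q [-0.2   0.2   2.   -0.    0.95  1.12]
turn needed deg(world ccw) 0.26  tool-z units -0.0007
```

Call:
{"name": "play_rows", "arguments": {"motion": [[0,0,0.012,0,0],[0,0,0.01,0,0],[0,0,0.006,0,0],[0,0,0.003,0,0],[0,0,0,0,0]]}}

```text
time: 7.12
tool_pos: [0.5532, -0.0857, 0.0445]
tcp_rot: [3.116, 0.397, 0.001]
wrist_force: [0.3, 0.0, -1.9]
width: 0.115
```

Call:
{"name": "play_rows", "arguments": {"motion": [[0,0,0.002,0,0],[0,0,0.002,0,0],[0,0,0,0,0]]}}

```text
time: 7.5
tool_pos: [0.5529, -0.0857, 0.0402]
tcp_rot: [-3.116, -0.397, 0.0]
wrist_force: [-0.6, -0.5, -2.4]
width: 0.118
```

Call:
{"name": "play_rows", "arguments": {"motion": [[0,0,0.001,0,0],[0,0,0.001,0,0],[0,0,0,0,0]]}}

```text
time: 7.88
tool_pos: [0.5529, -0.0857, 0.0382]
tcp_rot: [-3.116, -0.396, 0.0]
wrist_force: [-0.3, 0.6, -2.5]
width: 0.12
```

Call:
{"name": "play_rows", "arguments": {"motion": [[0,0,0.001,0,0],[0,0,0.001,0,0],[0,0,0,0,0]]}}

```text
time: 8.25
tool_pos: [0.553, -0.0858, 0.0362]
tcp_rot: [-3.116, -0.396, 0.0]
wrist_force: [-0.3, 0.0, -3.2]
width: 0.113
```

Call:
{"name": "play_rows", "arguments": {"motion": [[0,0,0.001,0,0],[0,0,0,0,0]]}}

```text
time: 8.5
tool_pos: [0.553, -0.0858, 0.0362]
tcp_rot: [-3.116, -0.397, 0.0]
wrist_force: [-2.7, -0.2, 5.1]
width: 0.114
```

Call:
{"name": "play_rows", "arguments": {"motion": [[0,0,0.001,0,0],[0,0,0,0,0]]}}

```text
time: 8.75
tool_pos: [0.553, -0.0858, 0.0361]
tcp_rot: [-3.116, -0.396, 0.001]
wrist_force: [-6.2, 0.9, 11.1]
width: 0.111
```

Call:
{"name": "play_rows", "arguments": {"motion": [[0,0,0.001,0,0],[0,0,0,0,0]]}}

```text
time: 9.0
tool_pos: [0.5531, -0.0858, 0.0361]
tcp_rot: [-3.116, -0.397, 0.001]
wrist_force: [-8.6, 1.2, 17.9]
width: 0.115
```

It touched down at the expected height. Easing the preload, then releasing and rising.

Call:
{"name": "play_rows", "arguments": {"motion": [[0,0,-0.0015,0,0],[0,0,-0.001,0,0],[0,0,0,0,16],[0,0,0,0,24],[0,0,0,0,40]]}}

```text
time: 9.62
tool_pos: [0.5531, -0.0858, 0.0356]
tcp_rot: [3.116, 0.396, 0.0]
wrist_force: [-0.2, -0.1, -0.6]
width: 0.468
```

Call:
{"name": "play_rows", "arguments": {"motion": [[0,0,0,0,50],[0,0,-0.02,0,50],[0,0,-0.04,0,50],[0,0,-0.05,0,50],[0,0,-0.05,0,50]]}}

```text
time: 10.25
tool_pos: [0.5527, -0.0857, 0.197]
tcp_rot: [-3.116, -0.396, 0.001]
wrist_force: [1.1, 0.0, 0.0]
width: 0.586
```

```bash
python3 - <<'E'
from h import *
a=14.7*np.pi/180; c=np.array([.571,.118]); u=np.array([np.cos(a),np.sin(a)])
g=c-.095*u; print("flap grip",g); go([*g,.15],104.7)
i=camera_info("wrist"); im=read_camera("wrist"); cv2.imwrite("pics/w2.png",im[...,::-1])
np.savez("w2.npz",pose=i["pose"],K=i["intrinsics"])
E
```

```text
flap grip [0.47910956 0.093893  ]
tool shift m [-0.0262 -0.1923  0.047 ] pos [ 0.5527 -0.0857  0.197 ]
jaw y yaw deg -75.5 force [1.1 0.  0. ] w 50.1 t 10.25 q [-0.2   0.07  1.89  0.    1.18  1.12]
turn needed deg(world ccw) 0.2  tool-z units -0.0006
```

View pics/w2.png

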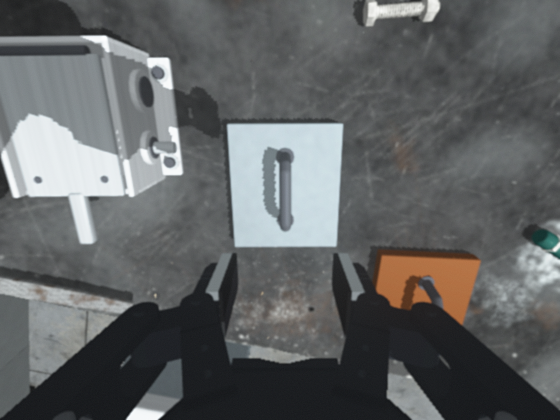

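The cover stands flat and clear of the gearbox, with corners (227,124)–(342,123)–(337,246)–(235,247). The tongue tip is at (88,243). Moving above the tongue.

Call:
{"name": "play_rows", "arguments": {"motion": [[-0.01,-0.035,-0.01,0,50],[-0.016,-0.04,0,0,50],[0,-0.04,0,0,50],[0,-0.04,0,0,50],[0,-0.037,0,0,50]]}}

```text
time: 10.92
tool_pos: [0.4792, 0.0948, 0.2057]
tcp_rot: [-3.116, -0.396, -0.001]
wrist_force: [0.8, 0.4, 0.1]
width: 0.585
```

Call:
{"name": "play_rows", "arguments": {"motion": [[0,0,0,0,50]]}}

```text
time: 11.05
tool_pos: [0.479, 0.0955, 0.2056]
tcp_rot: [-3.115, -0.402, 0.0]
wrist_force: [-0.0, -0.6, -0.8]
width: 0.587
```

```bash
python3 - <<'E'
from h import *
go([.4791,.0939,.058],104.7)
i=camera_info("wrist"); im=read_camera("wrist"); cv2.imwrite("pics/w3.png",im[...,::-1])
np.savez("w3.npz",pose=i["pose"],K=i["intrinsics"])
print("pred grip px",proj("w",[.4791,.0939,.077],i))
n=np.load("w2.npz"); J=dict(pose=n["pose"],intrinsics=n["K"]); print("tip w2",ray("w",88,243,.077,J),"root",ray("w",77,196,.077,J))
E
```

```text
tool shift m [-0.0003  0.0016  0.1476] pos [0.479  0.0955 0.2056]
jaw y yaw deg -75.3 force [-0.  -0.6 -0.8] w 50.1 t 11.05 q [ 0.15 -0.08  2.02  0.    1.2   1.46]
turn needed deg(world ccw) 0.0  tool-z units -0.0
pred grip px [287.08254863 198.43420533]
tip w2 [0.4642293  0.08726522 0.077     ] root [0.50960161 0.09936376 0.077     ]
```

View pics/w3.png

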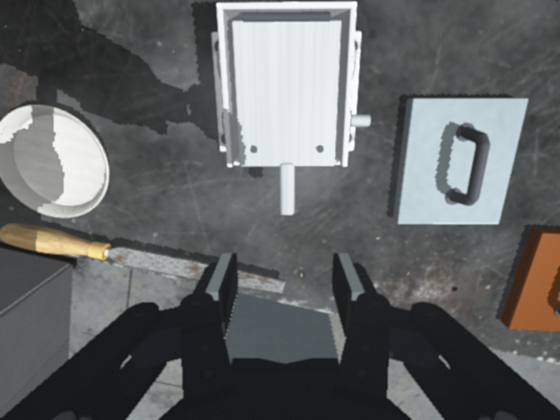

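The tongue runs (288,163)–(288,215). The predicted grip point (287,198) lies on it, so I'm descending.

Call:
{"name": "play_rows", "arguments": {"motion": [[0,0.0016,0.03,0,50],[0,0,0.04,0,50],[0,0,0.04,0,50],[0,0,0.025,0,50],[0,0,0.013,0,50]]}}

```text
time: 11.72
tool_pos: [0.4793, 0.0909, 0.056]
tcp_rot: [3.116, 0.395, -0.004]
wrist_force: [-0.2, 0.4, 1.3]
width: 0.584
```

Call:
{"name": "play_rows", "arguments": {"motion": [[0,0,0,0,30],[0,0,0,0,20],[0,0,0,0,5],[0,0,0,0,5],[0,0,0,0,5]], "squeeze": 40}}

```text
time: 12.35
tool_pos: [0.481, 0.0938, 0.0593]
tcp_rot: [-3.114, -0.396, -0.004]
wrist_force: [-1.2, 6.0, 0.0]
width: 0.148
```

```bash
python3 - <<'E'
from h import *
go([.4791,.0939,.055],104.7)
p=pose()[0]; a=14.7*np.pi/180; u=np.array([np.cos(a),np.sin(a)]); w=p[:2]-[.571,.118]; print("housing x,y of tool",w@u,w@[-u[1],u[0]])
E
```

```text
tool shift m [-0.0018 -0.0006  0.0043] pos [0.481  0.0938 0.0593]
jaw y yaw deg -75.52 force [-1.2  6.   0. ] w 12.7 t 12.35 q [0.14 0.09 2.15 0.   0.89 1.46]
turn needed deg(world ccw) 0.22  tool-z units -0.0006
housing x,y of tool -0.09319872464930531 -0.0005867386573756433
```

Call:
{"name": "play_rows", "arguments": {"motion": [[0,0,0,0,30],[0,0,0,0,30],[-0.001,0,0.006,0,30],[0,0,0,0,15],[0,0,0,0,5]], "squeeze": 40}}

```text
time: 12.98
tool_pos: [0.478, 0.0931, 0.0512]
tcp_rot: [-3.114, -0.395, 0.003]
wrist_force: [-1.2, 6.5, -0.2]
width: 0.152
```

Call:
{"name": "play_rows", "arguments": {"motion": [[0,0,0,0,5],[0,0,0,0,5],[0,0,0,0,5]]}}

```text
time: 13.35
tool_pos: [0.478, 0.0931, 0.0512]
tcp_rot: [-3.114, -0.395, 0.003]
wrist_force: [-1.1, 6.2, -0.8]
width: 0.152
```

```bash
python3 - <<'E'
from h import *
go([.4791,.0939,.053],104.7)
p=pose()[0]; a=14.7*np.pi/180; u=np.array([np.cos(a),np.sin(a)]); w=p[:2]-[.571,.118]; x=w@u; print("housing x,y of tool",x,w@[-u[1],u[0]])
r=.055-x; th=np.radians(np.arange(0,61,5)); print(r); print(np.c_[np.diff(r*(1-np.cos(th))),-np.diff(r*np.sin(th))].round(4))
E
```

```text
tool shift m [ 0.0013 -0.0006 -0.0018] pos [0.478  0.0931 0.0512]
jaw y yaw deg -75.53 force [-1.1  6.2 -0.8] w 13.0 t 13.35 q [0.14 0.1  2.16 0.   0.88 1.46]
turn needed deg(world ccw) 0.23  tool-z units -0.0006
housing x,y of tool -0.09627213842372444 -0.0005345576779977497
0.15127213842372444
[[ 0.0006 -0.0132]
 [ 0.0017 -0.0131]
 [ 0.0029 -0.0129]
 [ 0.004  -0.0126]
 [ 0.0051 -0.0122]
 [ 0.0061 -0.0117]
 [ 0.0071 -0.0111]
 [ 0.008  -0.0105]
 [ 0.0089 -0.0097]
 [ 0.0097 -0.0089]
 [ 0.0105 -0.008 ]
 [ 0.0111 -0.0071]]
```

Call:
{"name": "play_rows", "arguments": {"motion": [[0.0006,-0.0005,-0.0132,0,5],[0.0017,0,-0.0131,0,5],[0.0029,0,-0.0129,0,5],[0.004,0,-0.0126,0,5],[0,0,0,0,5]]}}

```text
time: 13.98
tool_pos: [0.4868, 0.0954, 0.1038]
tcp_rot: [-3.115, -0.396, 0.004]
wrist_force: [-1.7, 4.7, -2.8]
width: 0.155
```

Call:
{"name": "play_rows", "arguments": {"motion": [[0.0051,0,-0.0122,0,5],[0.0061,0,-0.0117,0,5],[0.0071,0,-0.0111,0,5],[0.008,0,-0.0105,0,5],[0,0,0,0,5]]}}

```text
time: 14.6
tool_pos: [0.5119, 0.1021, 0.1488]
tcp_rot: [-3.114, -0.396, 0.006]
wrist_force: [-4.0, 5.1, -2.5]
width: 0.159
```

Call:
{"name": "play_rows", "arguments": {"motion": [[0.0089,0,-0.0097,0,5],[0.0097,0,-0.0089,0,5],[0.0105,0,-0.008,0,5],[0.0111,0,-0.0071,0,5],[0,0,0,0,5]]}}

```text
time: 15.22
tool_pos: [0.5501, 0.1124, 0.1818]
tcp_rot: [-3.114, -0.396, 0.009]
wrist_force: [-5.3, 5.3, -1.6]
width: 0.15
```

```bash
python3 - <<'E'
from h import *
p=pose()[0]; go([.5,.1,.2],104.7); a=14.7*np.pi/180; u=np.array([np.cos(a),np.sin(a)]); w=p[:2]-[.571,.118]; x=w@u
r=.055-x; z=p[2]+.019-.072; print("angle",np.degrees(np.arctan2(z,r)),"R",np.hypot(z,r))
b=read_camera("side")[150:300,180:380]; t=read_camera("top")[170:280,180:327]
cv2.imwrite("pics/f1.png",np.hstack([cv2.resize(x,(400,400*x.shape[0]//x.shape[1]),interpolation=2)[:298] for x in(b,t)])[...,::-1])
i=camera_info("side")
H=lambda x,y,z:np.array([*(np.array([.571,.118])+x*u+y*np.array([-u[1],u[0]])),z])
for th in(50,60,70):
  c,s=np.cos(np.radians(th)),np.sin(np.radians(th))
  for n,l,y in(("hingeL",0,.044),("frontL",.118,.044),("tip",.168,0)):
    q=proj("side",H(.055-l*c,y,.072+l*s)); print(th,n,((q-[180,150])*2).round(1))
E
```

```text
tool shift m [-0.0517 -0.0006 -0.0179] pos [0.5501 0.1124 0.1818]
jaw y yaw deg -75.51 force [-5.3  5.3 -1.6] w 12.8 t 15.225 q [0.16 0.09 1.9  0.   1.16 1.47]
turn needed deg(world ccw) 0.21  tool-z units -0.0006
angle 59.257379331036326 R 0.14989265180464117
50 hingeL [126.9 189.5]
50 frontL [179.3 138.6]
50 tip [208.4  98.2]
60 hingeL [126.9 189.5]
60 frontL [166.4 130. ]
60 tip [190.3  86. ]
70 hingeL [126.9 189.5]
70 frontL [152.1 123.3]
70 tip [170.2  76.5]
```

View pics/f1.png

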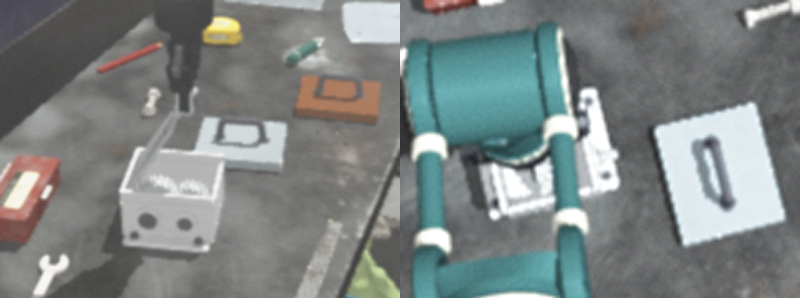

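The side view shows the flap open, with its edge running from about (137,188) through (168,130) to the tip near (188,90). That matches the 60° prediction (166,130) and (190,86). The cover is flat on the bench and the bystanders haven't moved. I'll do a short settle check, then hand in.

Call:
{"name": "play_rows", "arguments": {"motion": [[0.0005,0,0,0,5],[0,0,0,0,5],[0,0,0,0,5],[0,0,0,0,5],[0,0,0,0,5]]}}

```text
time: 15.95
tool_pos: [0.5502, 0.1124, 0.1819]
tcp_rot: [-3.114, -0.396, 0.009]
wrist_force: [-4.4, 5.6, -0.8]
width: 0.153
```

```bash
python3 -c "
from workcell import *
print(read_state()['tool_pos'],read_state()['width'],finish_job())"
```

```text
the job is handed in; nothing more can be done
[0.55021788 0.11244295 0.18189461] 0.15270597644086709 None
```

I lifted the dust cover off and set it down flat and right way up on clear bench to the right of the gearbox. I then let go of it, raised the flap by its tongue to about 60°, and handed the job in at about 16 s while still holding it.

- **Flap angle:** the tool pose gives 59.3° at a 150 mm radius. The side picture matches the 60° prediction to within a few pixels.
- **Hold:** the grip stayed steady over the last 0.6 s, with a wrist force of about 7 N.
- **Cover:** it touched down at the expected height under about 18 N, and I eased that off before opening the gripper.
- **Bystanders:** the spanner, punch and bolt looked undisturbed in the pictures. I did not measure them again.
- **Disagreements:** the gripper read about 2 mm narrower than the nominal bar and tongue widths. I first gripped the tongue about 6 mm high, so I re-gripped it lower before lifting. A side load of about 5 N stayed on the tongue.

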